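Close the tumbling barrel

TASK

Close the amber-tumbling barrel: first seat the loose white lid disk in its mouth, plug down, and let go of it, then put the aluminium screw ring over it and turn it clockwise until it comes firmly home, so that it holds the lid squeezed down on the rubber gasket. The red marks show only roughly where the thread begins, so start it by feel. Work gently: no hard pushing on lid or thread and no forcing once it is tight, and leave the vial, the needle stand and the glue bottle where they stand.

Things in the scene. Friction and masses are not known exactly. Their poses are not given: they have to be found in the camera images.
- barrel: Fixed blue plastic tumbling barrel on a round steel foot 104 mm across, 12 thick; body 58 across up to 50 above the table, then a grey threaded neck insert, 42 across (50 over its threads, bore 36), up to the rim at 80. Origin: centre of the foot's underside, z up. Red bars on its side and shoulder mark its +x and -x. It does not move.
- barrel_mouth (a point): Centre of the mouth at the hard rim, 80 mm above the table; axes as the barrel's. On the rim lies a springy black rubber gasket, inner diameter 36.5, outer 42, standing 3 proud; it gives way at 2 N, is squeezed 2 mm by 14 N, then grows stiff: flush with the rim at 60 N, where the lid stops hard.
- barrel_mark (a point): Red mark at the barrel's +x on the shoulder's edge, 29 mm from the axis, 50 above the table. Two-start right-hand thread, 4.5 mm per radian: one ridge, 4.5 high, begins somewhere from 0.3 rad anticlockwise to 0.7 rad clockwise (from above) of this mark (it differs each time), 1.5 below the rim, and runs clockwise and down for 2.2 rad; the other is opposite.
- lid_disk: Loose white lid, about 40 g, standing on its plug, knob up. Origin: centre of the plug's underside, z up. Plug 33.6 mm across, 8 high, chamfered foot; flange 42 across, from 8 to 12 above the origin; black knob 16 across, from 12 to 32. Laid on the gasket its origin is 5 below the rim, squeezed fully flush 8 below.
- screw_ring: Loose aluminium ring, 70 g, right way up: 60 mm across, knurled, 24 high, inside 52.4 across; its top flange is 4 thick with a hole 28 across for the lid's knob. Origin: centre of its underside, z up. Two lugs inside at its +x and -x, under the red marks, 8 wide, 1.3 to 6.3 above the underside, reach in to 22.6 from the axis. Squeezing takes 0.1 to 0.4 N m, at home 0.5 or more.
- ring_mark (a point): Red mark at the ring's +x on top, 22 mm from its axis; another opposite. Set on marks to marks, the ring drops till its flange lies on the lid (underside 13 below the rim), or a lug meets a ridge and it stands 8 to 10 higher: turn back, up to 0.6 rad, till it drops. Clockwise it is free at first, squeezes over 0.7 rad, then is home 1.1 to 1.7 rad from the drop, underside 16 below the rim.
- vial: Small corked glass vial, 19 across, 48 high, standing; origin: centre of its underside. Leave it alone.
- needle_stand: Round cork stand with needles, 40 across, 46 high; origin: centre of its underside. Leave it alone.
- glue_bottle: White glue bottle with a red nozzle, 34 across, 86 high; origin: centre of its underside. Leave it alone.
Not all that is in view belongs to the job. Leave any purple look-alike of the lid_disk alone.

How it is judged (in metres and radians):
On the way, in this order (a step that is already met when the one before it is completed fails the run):
1. the lid lies seated in the mouth on the gasket, level, and let go of, before the ring is on (horizontal distance between lid_disk and barrel_mouth below 0.003 m and angle between lid_disk's own z axis and vertical below 0.06 rad and z of lid_disk in the frame of barrel_mouth below -0.0035 m and contact force between each of the fingers, screw_ring and lid_disk below 0.3 N), for 0.2 s.
2. the ring is screwed down over the lid and let go of, the gasket staying squeezed by 2 mm or more (horizontal distance between each of lid_disk, screw_ring and barrel_mouth below 0.003 m and angle between each of lid_disk, screw_ring's own z axis and vertical below 0.06 rad and z of lid_disk in the frame of barrel_mouth below -0.007 m and z of screw_ring in the frame of barrel_mouth below -0.0145 m and contact force between the fingers and screw_ring below 0.3 N), for 0.2 s.
At the end, for the whole second after the job is handed in: The lid is level in the mouth within 3 mm of its centre with its origin at least 7 mm below the rim (gasket squeezed by 2 mm or more), and the ring is on the thread, level (0.06 rad), centred within 3 mm, its underside at least 14.5 mm below the rim; both at rest, nothing held (horizontal distance between each of lid_disk, screw_ring and barrel_mouth below 0.003 m and angle between each of lid_disk, screw_ring's own z axis and vertical below 0.06 rad and z of lid_disk in the frame of barrel_mouth below -0.007 m and z of screw_ring in the frame of barrel_mouth below -0.0145 m and linear speed of each of screw_ring, lid_disk below 0.01 m/s and contact force between the fingers and anything else below 0.3 N); the robot touches nothing.
It fails at once if the ring or its thread is forced: more than 70 N on the barrel (contact force between screw_ring and barrel above 70 N).
It fails at once if the lid is pressed or jammed into the barrel with more than 70 N (contact force between lid_disk and barrel above 70 N).
It fails at once if the vial, the needle stand or the glue bottle is moved by more than 20 mm or tipped (distance of any of vial, needle_stand, glue_bottle from where it was at the start of the episode above 0.02 m or angle between any of vial, needle_stand, glue_bottle's own z axis and vertical above 0.3 rad).
It also fails if it takes over 72 s, if anything falls off the work surface, if the arm or the gripper's body presses on something with over 40 N, if the wrist force passes 120 N, or if a joint passes its speed limit or range.

ROBOT

A 7-joint arm with a two-finger parallel gripper is mounted at the origin on a cart in front of the work surface, level with it; the furniture and walls round the work are solid. World frame = base frame: x ahead of the robot, y to its left, z up, the work surface at z = 0. Lengths are in m, angles in degrees, forces in N, time in s.
With the tool pointing down it reaches from about 0.4 to 0.9 m from the base axis. Payload 5.6 kg.
Tool frame: the origin (TCP) lies midway between the tips of the shut fingers; the grasp point (between the pads) lies 19 mm behind it; z points along the fingers, y is the line along which they close (so a half turn about z gives the same grasp; the last joint's range is limited). The gripper opens to 92 mm and grips with 3 to 60 N. Pads are 20 mm wide; open, the fingers measure 128 mm over their backs; the gripper's body (75 mm by 189 mm) begins 69 mm behind the grasp point.
Start: joints at [-66.062, 26.786, -0.665, 91.828, 0.344, 61.387, -3.226], TCP at [0.289, 0.582, 0.215] pointing down, gripper open.
Joint ranges: [-144.91, 144.91], [-17.63, 115.5], [-89.93, 88.59], [15.96, 139.68], [-74.01, 254.01], [8.47, 105.57], [-167.45, 167.45]. Speed limits (degrees/s): [147.25, 147.25, 180, 180, 180, 180, 180].

INTERFACE

Orientations are given as [roll, pitch, yaw] about the fixed x, y, z axes, in that order (R = Rz(yaw) Ry(pitch) Rx(roll)).
In Python, from station import get_obs, snapshot, close_job gives the robot as it stands.
- The arm moves only by the tool carry_out, never from a script. Its arguments are lists of equal length, an entry for each row: "fingers": the opening, from 0 (shut) to 1 (fully open); "xyz": the shift along the tool's x, y, z in cm, a list of three; "spin": the turn about the tool's z in degrees. A call has exactly 5 rows; each row shifts and turns the commanded pose from where the row before left it, along the tool's axes as they then stand; what a row does not reach is not made up. A row lasts 1/10 s, in which the tool goes at most 50 mm and 8.59 degrees, less where a joint would pass 70% of its speed; a pose out of reach is approached as far as the arm can. A call with a gripper value outside its range is refused whole. The fingers move at their own pace and stop on an object; "force" is the grip in N (left out, the last holds). Time passes only in rows, so rows that do not move let the fingers close, or fill a call up. It gives the time, the measured TCP pose, the force, the opening and the grip force at its end, in the units of the state.
- get_obs(): the state, without advancing time (a new reading comes with each control period).
- snapshot(name): name is "scene" or "top" or "wrist"; returns a dict with "img" (384x512x3 uint8, red, green, blue), "z_map" (384x512 float32, m along the optical axis (not along the pixel's ray), 0 where there is no reading), "fov_y" (degrees; the focal length in pixels is half the picture's height over the tangent of half this angle, whatever the lens; pixels are square), "cx", "cy" (the principal point, pixels), "k1" (the pictures are not rectified: a ray, as slopes to the right and down, at radius r is drawn at 1 + k1 r^2 times it, then the intrinsics apply), "xyz" and "attitude" of the camera in the world. Camera axes: x right, y up, looking along -z (the intrinsics and any distortion apply to the point x, -y, -z); pixel columns grow to the right and rows downward; lengths in m; the calibration is good to about 2 mm. A picture is of the moment at which its call begins.
- close_job(): hands the job in; it is judged then, once.
The state is a dict: "time": time; "joint_pos": joint angles; "dq": joint speeds; "joint_torque": joint torques, N m; "tcp_pos": TCP position; "tcp_rot": TCP orientation; "force": force on the tool from outside, world axes, zero at the start; "torque": the same for the moment, N m; "gripper_width": finger opening in m; "grip_force": force on a finger pad.
Only numpy, scipy, OpenCV 4.12 (cv2) and the standard library are available. Lean on these libraries where they do the work, as an engineer would, in place of code of your own. Each camera call takes 0.05 s, during which the arm holds its last target. There are 200 camera calls.

## Working session

There is one attempt and no reset: what is moved stays moved. The work goes in short steps, Python scripts to look and compute and a tool call to move; the robot and the scene stay as the last step left them, time stands still between calls to the robot, and variables do not carry over. Pictures are saved under pics/ and viewed, at most 10 in all, crops included, and the job is handed in when it is done.

Besides the shell and the picture viewer there is one more tool, called after "Emit:" by a JSON object that holds its "api" and its "payload", one argument or row to a line. carry_out: Moves the arm, as the interface text tells. Its arguments: {"type":"object","properties":{"fingers":{"type":"array"},"xyz":{"type":"array"},"spin":{"type":"array"},"force":{"type":"number"}},"required":["fingers","xyz","spin"]}

```bash
ls; mkdir -p pics; cat > h.py <<'E'
import numpy as np, cv2
from scipy.spatial.transform import Rotation as R
from station import get_obs, snapshot, close_job
def rot(a):
    a=np.array(a,float)
    return a if a.shape==(3,3) else (R.from_quat(a) if a.size==4 else R.from_euler('xyz',a,degrees=True)).as_matrix()
def cloud(s):
    h,w=s['z_map'].shape; f=h/2/np.tan(np.radians(s['fov_y'])/2)
    K=np.array([[f,0,s['cx']],[0,f,s['cy']],[0,0,1.]])
    v,u=np.mgrid[:h,:w]
    xd=(u-s['cx'])/f; yd=(v-s['cy'])/f; x,y=xd.copy(),yd.copy()
    for _ in range(10):
        k=1+s['k1']*(x*x+y*y); x=xd/k; y=yd/k
    z=s['z_map']; P=np.stack([x*z,-y*z,-z],-1)
    W=P@rot(s['attitude']).T+np.array(s['xyz']); W[z<=0]=np.nan
    return W
def save(name,img): cv2.imwrite('pics/'+name,cv2.cvtColor(img,cv2.COLOR_RGB2BGR))
E
python3 - <<'E'
from h import *
a=snapshot('scene');b=snapshot('top')
for n,s in(('scene',a),('top',b)):
    print(n,{k:v for k,v in s.items() if k not in('img','z_map')})
    np.savez('pics/'+n,W=cloud(s),img=s['img'])
save('st.png',np.vstack([cv2.resize(x['img'],(400,300)) for x in (a,)])); save('top.png',b['img'])
print(get_obs())
E
```

```text
pics
scene {'fov_y': 47.74892690782576, 'cx': 251.8430409787072, 'cy': 187.19456452908125, 'k1': -0.15472435434158222, 'xyz': array([ 0.0919524 , -0.66985212,  0.62066651]), 'attitude': array([ 55.47516507,   0.32220103, -32.78547842])}
top {'fov_y': 54.56502970184959, 'cx': 251.98625984441202, 'cy': 189.9964720457896, 'k1': 0.030401930889425118, 'xyz': array([ 0.4072858 , -0.00421162,  1.04689685]), 'attitude': array([  6.07861586,  -0.29884753, -91.05268903])}
{'time': 0.1, 'joint_pos': array([-66.06219794,  26.83032963,  -0.6638562 ,  91.87380023,
         0.34559769,  61.38512257,  -3.22560858]), 'dq': array([ 0.02974056, -0.03599625, -0.03551851,  0.05639923,  0.10563459,
       -0.04831461,  0.0933583 ]), 'joint_torque': array([ 8.91042255e-04, -5.21647811e+01, -1.27144347e-02, -2.44366354e+01,
       -5.68530802e-02,  1.41046179e-02,  5.79105881e-05]), 'tcp_pos': array([0.28888306, 0.58171968, 0.21375599]), 'tcp_rot': array([-1.79913061e+02,  8.41209243e-03,  1.53594966e+02]), 'force': array([-0.39565037,  0.22563617, -0.50193326]), 'torque': array([0.02440593, 0.05734535, 0.01373679]), 'grip_force': 0.0, 'gripper_width': 0.0918468225917099}
```

View pics/top.png

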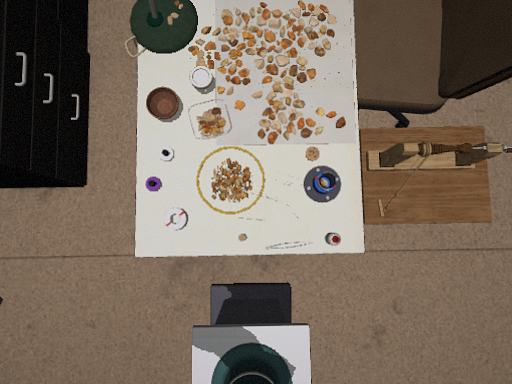

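View pics/st.png

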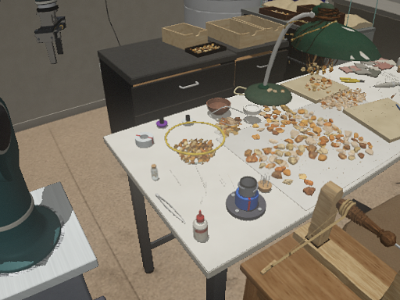

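Top view candidates: white lid with black knob at (166,154), its purple look-alike at (153,184), the ring with red marks at (176,219), and the barrel at (323,184). The white cup at (202,77) is not the lid. The others are the vial (243,237), glue (334,239) and needle stand (312,153).

```bash
python3 - <<'E'
from h import *
d=np.load('pics/top.npz');W=d['W'];img=d['img']
def st(n,u,v,r,lo,hi):
    w=W[v-r:v+r+1,u-r:u+r+1].reshape(-1,3);m=(w[:,2]>lo)&(w[:,2]<hi);p=w[m]
    if len(p)<3: print(n,len(p),'zmax',np.nanmax(w[:,2]));return
    c,rad=cv2.minEnclosingCircle(p[:,:2].astype(np.float32)*1000)
    print(n,m.sum(),p.mean(0).round(4),'circ',np.round(c,1),round(rad,1),'zmax',np.nanmax(w[:,2]).round(3))
st('lid',166,154,12,.006,.06);st('knob',166,154,12,.022,.06)
st('purple',153,184,12,.006,.06)
st('ring',176,219,14,.015,.05)
st('barrelfoot',323,184,25,.006,.02);st('barreltop',323,184,25,.07,.1)
st('vial',243,237,10,.03,.1);st('glue',334,239,14,.02,.1);st('needle',312,153,12,.02,.1)
tiles=[cv2.resize(img[v-22:v+22,u-22:u+22],(260,260),interpolation=cv2.INTER_CUBIC) for u,v in((166,154),(176,219),(323,184))]
save('crop.png',np.hstack(tiles))
E
```

```text
lid 168 [0.6264 0.2292 0.0157] circ [627.3 229.4] 20.8 zmax 0.038
knob 30 [0.6263 0.2288 0.0311] circ [626.8 229.7] 7.5 zmax 0.038
purple 173 [0.5414 0.2646 0.0157] circ [542.  265.8] 21.0 zmax 0.036
ring 307 [0.4407 0.2013 0.0237] circ [440.5 202. ] 30.3 zmax 0.029
barrelfoot 705 [ 0.5298 -0.2052  0.0124] circ [ 541.4 -200.1] 65.3 zmax 0.087
barreltop 123 [ 0.5325 -0.2082  0.0787] circ [ 533.6 -209.1] 24.9 zmax 0.087
vial 41 [0.3862 0.0203 0.0417] circ [386.2  20.6] 9.3 zmax 0.052
glue 146 [ 0.3789 -0.2247  0.0526] circ [ 378.4 -228.8] 17.0 zmax 0.087
needle 14 [ 0.6203 -0.1879  0.0343] circ [ 620.6 -188.4] 11.1 zmax 0.048
```

View pics/crop.png

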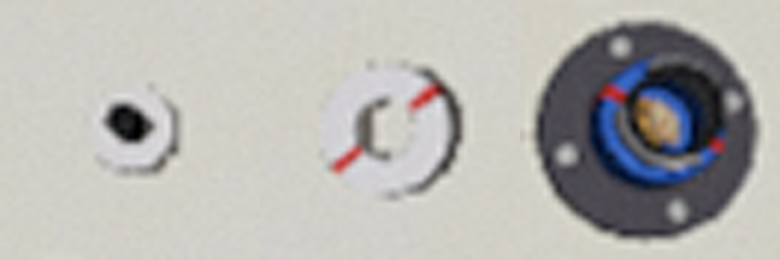

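The crops match the description: the white lid with black knob (not the purple one), the ring with two red marks, and the barrel mouth. Heights and sizes agree too (lid flange r 21, ring r 30, neck r 25). Next I move above the lid.

Emit:
{"api": "carry_out", "payload": {
  "fingers": [0.5,0.5,0.5,0.5,0.5],
  "xyz": [
    [-4.6,-1.65,0.6],
    [-4.6,-1.65,0.6],
    [-4.6,-1.65,0.6],
    [-4.6,-1.65,0.6],
    [-4.6,-1.65,0.6]
  ],
  "spin": [0,0,0,0,0]
}}

```text
time: 0.6
tcp_pos: [0.4593, 0.4043, 0.1841]
tcp_rot: [-180.0, -0.0, 153.6]
force: [0.6, -0.5, 0.2]
gripper_width: 0.054
grip_force: 0.0
```

Emit:
{"api": "carry_out", "payload": {
  "fingers": [0.5,0.5,0.5,0.5,0.5],
  "xyz": [
    [-4.6,-1.65,0.6],
    [-4.6,-1.65,0.6],
    [-4.6,-1.65,0.6],
    [-4.6,-1.65,0.6],
    [-4.6,-1.65,0.6]
  ],
  "spin": [0,0,0,0,0]
}}

```text
time: 1.1
tcp_pos: [0.6286, 0.2282, 0.154]
tcp_rot: [-180.0, -0.0, 153.6]
force: [0.1, -0.6, 0.2]
gripper_width: 0.0458
grip_force: 0.0
```

Emit:
{"api": "carry_out", "payload": {
  "fingers": [0.5,0.5,0.5,0.5,0.5],
  "xyz": [
    [0,0,0],
    [0,0,0],
    [0,0,0],
    [0,0,0],
    [0,0,0]
  ],
  "spin": [0,0,0,0,0]
}}

```text
time: 1.6
tcp_pos: [0.6269, 0.2315, 0.1549]
tcp_rot: [180.0, -0.0, 153.7]
force: [1.5, 0.1, 0.3]
gripper_width: 0.0459
grip_force: 0.0
```

```bash
cat >> h.py <<'E'
def circ(p):
    c,r=cv2.minEnclosingCircle(p[:,:2].astype(np.float32)*1000); return np.round(c,1),round(r,1)
def near(W,c,rad,lo,hi):
    w=W.reshape(-1,3); return w[(np.hypot(w[:,0]-c[0],w[:,1]-c[1])<rad)&(w[:,2]>lo)&(w[:,2]<hi)]
E
python3 - <<'E'
from h import *
o=get_obs();print(o['tcp_pos'],o['tcp_rot'],o['joint_pos'].round(1))
s=snapshot('wrist');W=cloud(s);save('w1.png',s['img']);print(s['xyz'],s['attitude'])
for lo,hi in((.008,.02),(.026,.05)):
    p=near(W,(.627,.23),.035,lo,hi);print(len(p),p.mean(0) if len(p) else 0, circ(p) if len(p) else 0)
E
```

```text
[0.62687289 0.23154086 0.15487473] [ 1.79966272e+02 -1.38841247e-02  1.53738172e+02] [-27.2  31.8   5.8  92.3  -3.7  56.   43.5]
[0.55934771 0.26579667 0.32462887] [-1.56832348e+01 -1.07428119e-02  6.37620828e+01]
1076 [0.62667257 0.23162123 0.01164396] (array([627.9, 231. ]), 20.9)
230 [0.6274669  0.23118708 0.03121282] (array([628.1, 230.9]), 7.9)
```

View pics/w1.png

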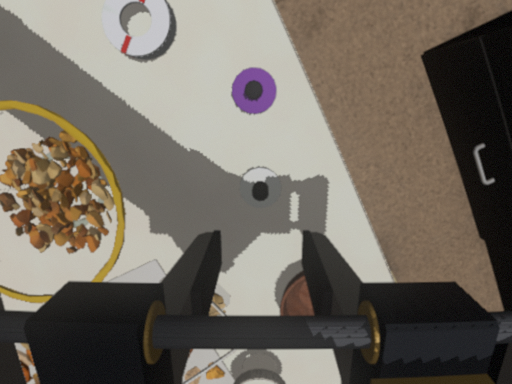

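The wrist view shows the lid (260,190) below the fingers and the purple one (253,90) apart from it. The lid is at (0.628, 0.231), within 1 mm of the TCP. I go down and grip the knob.

Emit:
{"api": "carry_out", "payload": {
  "fingers": [0.5,0.5,0.5,0.5,0.5],
  "xyz": [
    [0,0,4],
    [0,0,4],
    [0,0,3],
    [0,0,2],
    [0,0,0.9]
  ],
  "spin": [0,0,0,0,0]
}}

```text
time: 2.15
tcp_pos: [0.626, 0.23, 0.0133]
tcp_rot: [-179.9, -0.1, 153.7]
force: [0.2, 0.2, -0.2]
gripper_width: 0.0463
grip_force: 0.0
```

Emit:
{"api": "carry_out", "payload": {
  "fingers": [0.0,0.0,0.0,0.0,0.0],
  "xyz": [
    [0,0,0],
    [0,0,0],
    [0,0,0],
    [0,0,0],
    [0,0,0]
  ],
  "spin": [0,0,0,0,0],
  "force": 15
}}

```text
time: 2.65
tcp_pos: [0.6285, 0.2302, 0.017]
tcp_rot: [179.9, 0.1, 153.6]
force: [-0.2, 1.1, 4.9]
gripper_width: 0.0155
grip_force: 15.0
```

Emit:
{"api": "carry_out", "payload": {
  "fingers": [0.0,0.0,0.0,0.0,0.0],
  "xyz": [
    [0,0,0],
    [0,0,-1],
    [0,0,-4],
    [0,0,-4],
    [0,0,-4]
  ],
  "spin": [0,0,0,0,0]
}}

```text
time: 3.15
tcp_pos: [0.6272, 0.2296, 0.1471]
tcp_rot: [-180.0, -0.0, 153.6]
force: [0.2, 0.6, 0.5]
gripper_width: 0.0153
grip_force: 15.0
```

Emit:
{"api": "carry_out", "payload": {
  "fingers": [0.0,0.0,0.0,0.0,0.0],
  "xyz": [
    [-1.1,-4.35,0],
    [-1.1,-4.35,0],
    [-1.1,-4.35,0],
    [-1.1,-4.35,0],
    [-1.1,-4.35,0]
  ],
  "spin": [0,0,0,0,0]
}}

```text
time: 3.65
tcp_pos: [0.5795, 0.0089, 0.1461]
tcp_rot: [180.0, 0.0, 153.6]
force: [0.4, 0.1, -0.5]
gripper_width: 0.0149
grip_force: 15.0
```

Emit:
{"api": "carry_out", "payload": {
  "fingers": [0.0,0.0,0.0,0.0,0.0],
  "xyz": [
    [-1.1,-4.35,0],
    [-1.1,-4.35,0],
    [-1.1,-4.35,0],
    [-1.1,-4.35,0],
    [0,0,0]
  ],
  "spin": [0,0,0,0,0]
}}

```text
time: 4.15
tcp_pos: [0.5398, -0.1729, 0.1463]
tcp_rot: [-179.8, 0.1, 153.0]
force: [-0.1, -1.0, 0.4]
gripper_width: 0.0153
grip_force: 15.0
```

```bash
python3 - <<'E'
from h import *
o=get_obs();print(o['tcp_pos'],o['tcp_rot'],o['joint_pos'].round(1))
s=snapshot('wrist');W=cloud(s);img=s['img'];save('w2.png',img)
np.savez('pics/w2',W=W,img=img)
c=(.533,-.208)
for n,lo,hi,r in(('foot',.007,.017,.07),('shoulder',.045,.055,.04),('rim',.075,.086,.035),('lid',.115,.2,.05)):
    p=near(W,c,r,lo,hi);print(n,len(p),p.mean(0).round(4) if len(p) else 0, circ(p) if len(p) else 0)
hsv=cv2.cvtColor(img,cv2.COLOR_RGB2HSV);red=((hsv[...,0]<8)|(hsv[...,0]>172))&(hsv[...,1]>150)&(hsv[...,2]>90)
w=W[red];w=w[np.hypot(w[:,0]-c[0],w[:,1]-c[1])<.04];print(len(w))
for q in w[::max(1,len(w)//25)]:print(q.round(4))
E
```

```text
[ 0.53980053 -0.17285498  0.14625216] [-1.79800526e+02  7.56104012e-02  1.52971900e+02] [  5.6  23.4  10.9 107.8  -5.4  49.3  82.1]
foot 3657 [ 0.5141 -0.1981  0.0118] (array([ 534.4, -207.3]), 52.0)
shoulder 940 [ 0.5226 -0.2015  0.0493] (array([ 531.7, -206.3]), 28.8)
rim 747 [ 0.5268 -0.2108  0.0803] (array([ 532.2, -208.6]), 22.6)
lid 4285 [ 0.5317 -0.1734  0.1634] (array([ 538.3, -175.5]), 22.2)
5
[ 0.5211 -0.2308  0.05  ]
[ 0.5215 -0.23    0.0501]
[ 0.5219 -0.2313  0.0499]
[ 0.5223 -0.2305  0.0499]
[ 0.5229 -0.2321  0.0491]
```

View pics/w2.png

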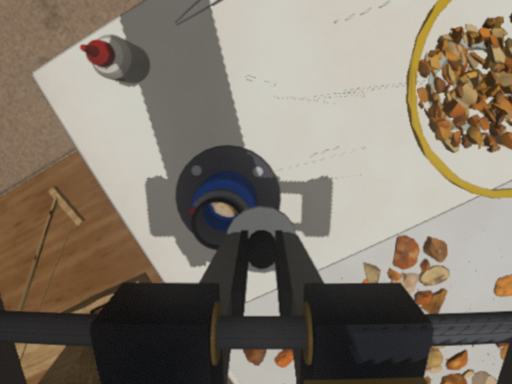

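```bash
python3 - <<'E'
from h import *
W=np.load('pics/w2.npz')['W']
for lo,hi in((.139,.146),):
    p=near(W,(.54,-.172),.035,lo,hi);print(len(p),p.mean(0),circ(p))
for i in range(3):
    o=get_obs();print(o['time'],o['tcp_pos'].round(4),o['tcp_rot'].round(2),o['force'])
    snapshot('top')
# foot circle fit by edge: ransac-free lsq on rim top band
from scipy.optimize import least_squares
p=near(W,(.533,-.208),.06,.0,.02);h=np.hypot(p[:,0]-.533,p[:,1]+.208)
print(np.percentile(h,[50,90,99]))
for n,lo,hi,R0 in(('foot',.009,.015,.052),):
    q=near(W,(.533,-.208),.058,lo,hi);a=np.degrees(np.arctan2(q[:,1]+.208,q[:,0]-.533))
    e=[]
    for k in range(-180,180,10):
        m=(a>=k)&(a<k+10)
        if m.sum()>10:
            qq=q[m];d=np.hypot(qq[:,0]-.533,qq[:,1]+.208);e.append(qq[d.argmax(),:2])
    e=np.array(e);print(len(e),least_squares(lambda c:np.hypot(*(e-c).T)-R0,[.533,-.208],loss='soft_l1',f_scale=.001).x)
E
```

```text
1530 [ 0.53156903 -0.16754722  0.14098316] (array([ 539.6, -171.5]), 21.1)
4.2 [ 0.5409 -0.1688  0.1461] [-1.7993e+02  3.0000e-02  1.5320e+02] [ 0.37257065  0.94349817 -0.64165175]
4.25 [ 0.5418 -0.1659  0.1459] [179.99   0.   153.43] [ 0.14750348  0.79404301 -0.82993988]
4.3 [ 0.5423 -0.1642  0.1458] [ 1.7995e+02 -1.0000e-02  1.5359e+02] [-0.09410779 -0.06522026 -1.50611652]
[0.04321395 0.05229095 0.05917747]
24 [ 0.53479381 -0.20731319]
```

Emit:
{"api": "carry_out", "payload": {
  "fingers": [0.0,0.0,0.0,0.0,0.0],
  "xyz": [
    [-0.4,-1.5,0],
    [-0.4,-1.5,0],
    [-0.36,-1.28,0],
    [0,0,2],
    [0,0,2]
  ],
  "spin": [0,0,0,0,0]
}}

```text
time: 4.85
tcp_pos: [0.5337, -0.2104, 0.1057]
tcp_rot: [-180.0, 0.1, 153.5]
force: [0.2, 1.0, -1.4]
gripper_width: 0.0156
grip_force: 15.0
```

Emit:
{"api": "carry_out", "payload": {
  "fingers": [0.0,0.0,0.0,0.0,0.0],
  "xyz": [
    [0,0,0],
    [0,0,0],
    [0,0,0],
    [0,0,0],
    [0,0,0]
  ],
  "spin": [0,0,0,0,0]
}}

```text
time: 5.35
tcp_pos: [0.5341, -0.2085, 0.1064]
tcp_rot: [180.0, 0.1, 153.6]
force: [-0.4, 0.4, -0.3]
gripper_width: 0.0154
grip_force: 15.0
```

```bash
python3 - <<'E'
from h import *
from scipy.optimize import least_squares
o=get_obs();print(o['tcp_pos'],o['tcp_rot'],o['joint_pos'].round(1),o['force'])
s=snapshot('wrist');W=cloud(s);np.savez('pics/w3',W=W,img=s['img']);save('w3.png',cv2.resize(s['img'][130:330,120:380],(780,600)))
def fit(n,c0,R0,lo,hi):
    q=near(W,c0,R0+.007,lo,hi);a=np.degrees(np.arctan2(q[:,1]-c0[1],q[:,0]-c0[0]));e=[]
    for k in range(-180,180,10):
        m=(a>=k)&(a<k+10)
        if m.sum()>4:
            qq=q[m];d=np.hypot(qq[:,0]-c0[0],qq[:,1]-c0[1])
            if d.max()>R0*.85:e.append(qq[d.argmax(),:2])
    e=np.array(e)
    if len(e)<4: print(n,len(e)); return
    r=least_squares(lambda c:np.hypot(*(e-c).T)-R0,c0,loss='soft_l1',f_scale=.001);print(n,len(e),r.x.round(4),r.cost)
c=(.5335,-.2085)
fit('foot',c,.052,.009,.016);fit('shoulder',c,.029,.046,.054);fit('gasket',c,.021,.081,.087);fit('flange',c,.021,.096,.106)
z=near(W,c,.03,.06,.125)[:,2];print(np.histogram(z,bins=np.arange(.06,.126,.004)))
E
```

```text
[ 0.53409798 -0.20848075  0.106411  ] [1.79982668e+02 7.80143426e-02 1.53604388e+02] [  9.7  27.1  10.6 108.4  -6.8  45.   87.5] [-0.3697221   0.43904053 -0.27470435]
foot 29 [ 0.5346 -0.2073] 1.9604700740530846e-06
shoulder 23 [ 0.5347 -0.2073] 3.7774196267474424e-07
gasket 15 [ 0.5347 -0.2075] 8.386559361568469e-08
flange 22 [ 0.5339 -0.2073] 9.192618794470173e-07
(array([   0,   12,  210,  276,  210,  349,    5,    0,    0,  149, 1372,
        125,  190,  203,  287,  775]), array([0.06 , 0.064, 0.068, 0.072, 0.076, 0.08 , 0.084, 0.088, 0.092,
       0.096, 0.1  , 0.104, 0.108, 0.112, 0.116, 0.12 , 0.124]))
```

View pics/w3.png

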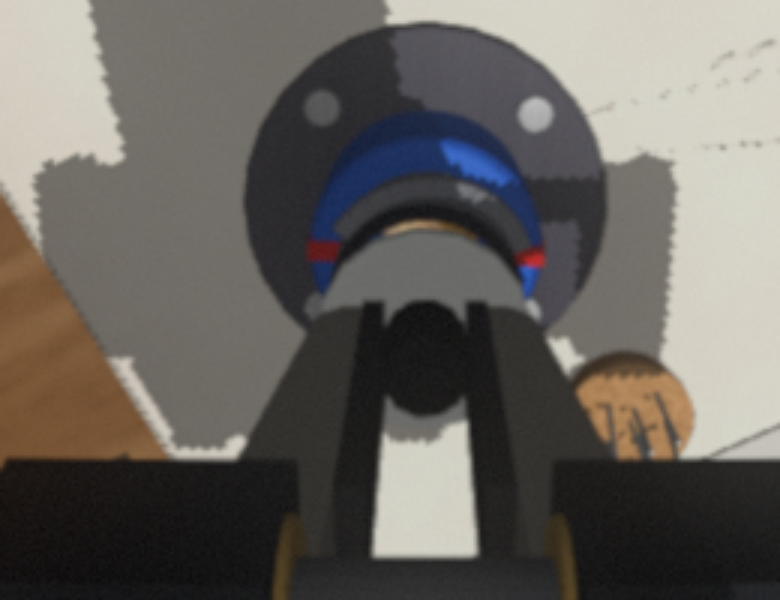

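Emit:
{"api": "carry_out", "payload": {
  "fingers": [0.0,0.0,0.0,0.0,0.0],
  "xyz": [
    [-0.08,0.03,0.3],
    [0,0,0.3],
    [0,0,0.2],
    [0,0,0.2],
    [0,0,0]
  ],
  "spin": [0,0,0,0,0]
}}

```text
time: 5.9
tcp_pos: [0.5341, -0.2083, 0.0951]
tcp_rot: [-180.0, -0.0, 153.6]
force: [-0.2, -0.2, -1.3]
gripper_width: 0.0151
grip_force: 15.0
```

Emit:
{"api": "carry_out", "payload": {
  "fingers": [0.0,0.0,0.0,0.0,0.0],
  "xyz": [
    [0,0,0.1],
    [0,0,0.1],
    [0,0,0.1],
    [0,0,0.1],
    [0,0,0]
  ],
  "spin": [0,0,0,0,0]
}}

```text
time: 6.4
tcp_pos: [0.5345, -0.2085, 0.0918]
tcp_rot: [180.0, -0.0, 153.6]
force: [-1.0, 0.9, 2.2]
gripper_width: 0.0155
grip_force: 15.0
```

```bash
python3 - <<'E'
from h import *
o=get_obs();print(o['tcp_pos'],o['force'],o['torque'])
d=np.load('pics/w3.npz');W=d['W'];img=d['img']
hsv=cv2.cvtColor(img,cv2.COLOR_RGB2HSV);red=((hsv[...,0]<8)|(hsv[...,0]>172))&(hsv[...,1]>120)&(hsv[...,2]>60)
c=np.array([.5347,-.2074]);w=W[red];r=np.hypot(*(w[:,:2]-c).T);w=w[(r<.033)&(w[:,2]>.03)&(w[:,2]<.06)]
a=np.degrees(np.arctan2(*(w[:,:2]-c).T[::-1]));print(len(w));
for k in np.unique((a//30)):
    m=a//30==k;print(k*30,m.sum(),np.median(a[m]),w[m].mean(0).round(4))
d=np.load('pics/top.npz');W=d['W'];img=d['img']
hsv=cv2.cvtColor(img,cv2.COLOR_RGB2HSV);red=((hsv[...,0]<8)|(hsv[...,0]>172))&(hsv[...,1]>100)&(hsv[...,2]>60)
c=np.array([.4405,.202]);w=W[red];w=w[np.hypot(*(w[:,:2]-c).T)<.04];a=np.degrees(np.arctan2(*(w[:,:2]-c).T[::-1]))
print('ring',len(w),np.median(a[a>0]),np.median(a[a<0]), w[a>0].mean(0),w[a<0].mean(0))
E
```

```text
[ 0.53448576 -0.20845278  0.09175017] [-1.00405861  0.87388632  2.21597447] [0.1138622  0.15426231 0.00366634]
99
-150.0 20 -121.90600411912997 [ 0.5215 -0.2288  0.0504]
-120.0 34 -116.84513757500481 [ 0.5233 -0.23    0.0501]
30.0 11 58.66395433511735 [ 0.5481 -0.1852  0.0502]
60.0 34 62.905567445468634 [ 0.5464 -0.1844  0.0502]
ring 16 125.20926577551978 -50.01274815965207 [0.42767432 0.21967628 0.02408123] [0.45801189 0.18186223 0.0174232 ]
```

The lid is now in the bore, just at the gasket. I release it, raise and look.

Emit:
{"api": "carry_out", "payload": {
  "fingers": [0.0,0.0,0.4,0.4,0.4],
  "xyz": [
    [0,0,0.1],
    [0,0,0],
    [0,0,0],
    [0,0,0],
    [0,0,0]
  ],
  "spin": [0,0,0,0,0]
}}

```text
time: 6.9
tcp_pos: [0.5344, -0.2084, 0.0904]
tcp_rot: [-180.0, -0.0, 153.6]
force: [-0.0, 0.2, 0.4]
gripper_width: 0.0356
grip_force: 0.0
```

Emit:
{"api": "carry_out", "payload": {
  "fingers": [0.6,0.8,1,1,1],
  "xyz": [
    [0,0,-0.5],
    [0,0,-2],
    [0,0,-3],
    [0,0,-3],
    [0,0,0]
  ],
  "spin": [0,0,0,0,0]
}}

```text
time: 7.4
tcp_pos: [0.5371, -0.2095, 0.18]
tcp_rot: [179.9, 0.5, 153.6]
force: [1.1, -0.4, -0.0]
gripper_width: 0.0748
grip_force: 0.0
```

Emit:
{"api": "carry_out", "payload": {
  "fingers": [1,1,1,1,1],
  "xyz": [
    [0,0,0],
    [0,0,0],
    [0,0,0],
    [0,0,0],
    [0,0,0]
  ],
  "spin": [0,0,0,0,0]
}}

```text
time: 7.9
tcp_pos: [0.5342, -0.2084, 0.175]
tcp_rot: [-180.0, -0.1, 153.6]
force: [-0.3, 0.2, -0.1]
gripper_width: 0.0919
grip_force: 0.0
```

```bash
python3 - <<'E'
from h import *
from scipy.optimize import least_squares
o=get_obs();print(o['tcp_pos'],o['force'],o['joint_pos'].round(1))
s=snapshot('wrist');W=cloud(s);np.savez('pics/w4',W=W,img=s['img'])
c=np.array((.5347,-.2074))
z=near(W,c,.03,.06,.125)[:,2];print(np.histogram(z,bins=np.arange(.07,.126,.004)))
f=near(W,c,.0205,.082,.094);f=f[np.hypot(*(f[:,:2]-c).T)>.009]
A=np.c_[f[:,:2]-c,np.ones(len(f))];print(len(f),'plane',np.linalg.lstsq(A,f[:,2],rcond=None)[0],circ(f))
k=near(W,c,.02,.1,.112);print('knob',len(k),circ(k),k[:,2].mean())
E
```

```text
[ 0.53417353 -0.20835472  0.17495355] [-0.3446859   0.18295506 -0.11187204] [  8.8  22.   11.5 105.6  -5.4  53.1  86.3]
(array([ 141,  192,   54,  327, 1178,   25,   22,   25,   96,  231,    0,
          0,    0]), array([0.07 , 0.074, 0.078, 0.082, 0.086, 0.09 , 0.094, 0.098, 0.102,
       0.106, 0.11 , 0.114, 0.118, 0.122]))
1359 plane [-0.00117937  0.00073662  0.08658024] (array([ 534.7, -207.4]), 20.5)
knob 337 (array([ 534.2, -207.2]), 8.0) 0.10615792856876591
```

The lid is seated: level, with its flange top at 86.6 mm and its knob centred. Next I go to the ring.

Emit:
{"api": "carry_out", "payload": {
  "fingers": [1,1,1,1,1],
  "xyz": [
    [2.97,3.63,0],
    [2.97,3.63,0],
    [2.97,3.63,0],
    [2.97,3.63,0],
    [2.97,3.63,0]
  ],
  "spin": [0,0,0,0,0]
}}

```text
time: 8.45
tcp_pos: [0.4816, 0.0218, 0.1757]
tcp_rot: [180.0, 0.0, 153.6]
force: [0.6, -0.8, -0.1]
gripper_width: 0.0921
grip_force: 0.0
```

Emit:
{"api": "carry_out", "payload": {
  "fingers": [1,1,1,1,1],
  "xyz": [
    [2.97,3.63,0],
    [2.97,3.63,0],
    [2.97,3.63,0],
    [2.97,3.63,0],
    [0,0,0]
  ],
  "spin": [0,0,0,0,0]
}}

```text
time: 8.95
tcp_pos: [0.4383, 0.2097, 0.1757]
tcp_rot: [179.9, -0.1, 154.2]
force: [1.1, -0.9, 0.4]
gripper_width: 0.0917
grip_force: 0.0
```

Emit:
{"api": "carry_out", "payload": {
  "fingers": [1,1,1,1,1],
  "xyz": [
    [0,0,2],
    [0,0,2],
    [0,0,0],
    [0,0,0],
    [0,0,0]
  ],
  "spin": [0,0,0,0,0]
}}

```text
time: 9.45
tcp_pos: [0.4411, 0.203, 0.1365]
tcp_rot: [179.9, 0.1, 153.6]
force: [0.4, -0.1, -0.0]
gripper_width: 0.0917
grip_force: 0.0
```

```bash
cat > ring.py <<'E'
from h import *
def ring(W,img,c0,zt):
    p=near(W,c0,.045,zt-.003,zt+.003);c,r=circ(p);c=c/1000
    hsv=cv2.cvtColor(img,cv2.COLOR_RGB2HSV);red=((hsv[...,0]<8)|(hsv[...,0]>172))&(hsv[...,1]>110)&(hsv[...,2]>60)
    w=W[red];w=w[(np.hypot(*(w[:,:2]-c).T)<.031)&(abs(w[:,2]-zt)<.004)]
    d=w[:,:2]-c;a=np.arctan2(d[:,1],d[:,0]);m=np.degrees(np.angle(np.exp(2j*a).mean()))/2
    print('ring',len(p),c,r,p[:,2].mean(),'marks',len(w),'axis mod180',m); return c,m
E
python3 - <<'E'
from ring import *
o=get_obs();print(o['tcp_pos'],o['tcp_rot'],o['joint_pos'].round(1))
s=snapshot('wrist');W=cloud(s);save('w5.png',s['img']);ring(W,s['img'],(.441,.203),.024)
E
```

```text
[0.44108835 0.20298936 0.13646262] [1.79935161e+02 5.28121339e-02 1.53556510e+02] [-27.8  17.1  -1.1 118.4   0.5  44.4  34.5]
ring 2631 [0.4438 0.2025] 30.3 0.02357341930221572 marks 124 axis mod180 -51.48902059621713
```

View pics/w5.png

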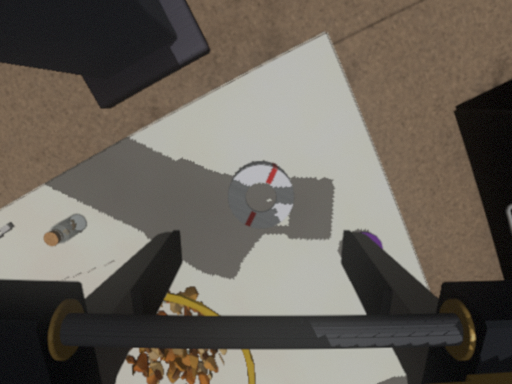

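The ring (260,197) is between the open fingers, at (0.4438, 0.2025) with its mark axis at 128.5°. The purple lid (365,240) is clear. I grasp the ring.

Emit:
{"api": "carry_out", "payload": {
  "fingers": [1,1,1,1,1],
  "xyz": [
    [-0.25,0.05,3],
    [0,0,4],
    [0,0,3],
    [0,0,2],
    [0,0,0.9]
  ],
  "spin": [0,0,0,0,0]
}}

```text
time: 10.0
tcp_pos: [0.4424, 0.202, 0.0055]
tcp_rot: [-179.9, -0.1, 153.6]
force: [0.5, -0.3, -0.3]
gripper_width: 0.092
grip_force: 0.0
```

Emit:
{"api": "carry_out", "payload": {
  "fingers": [1,0.5,0.5,0.5,0.5],
  "xyz": [
    [0,0,0],
    [0,0,0],
    [0,0,0],
    [0,0,0],
    [0,0,0]
  ],
  "spin": [0,0,0,0,0],
  "force": 40
}}

```text
time: 10.5
tcp_pos: [0.4433, 0.2026, 0.0074]
tcp_rot: [179.9, 0.1, 153.6]
force: [-1.2, -1.7, 1.8]
gripper_width: 0.0614
grip_force: 0.5
```

Emit:
{"api": "carry_out", "payload": {
  "fingers": [0.5,0.5,0.5,0.5,0.5],
  "xyz": [
    [0,0,0],
    [0,0,-1],
    [0,0,-4],
    [0,0,-4],
    [0,0,-4]
  ],
  "spin": [0,0,0,0,0]
}}

```text
time: 11.0
tcp_pos: [0.4423, 0.2022, 0.1383]
tcp_rot: [-180.0, -0.0, 153.6]
force: [0.7, 0.5, -1.2]
gripper_width: 0.0594
grip_force: 40.0
```

Emit:
{"api": "carry_out", "payload": {
  "fingers": [0.5,0.5,0.5,0.5,0.5],
  "xyz": [
    [-2.94,-3.64,-0.4],
    [-2.94,-3.64,-0.4],
    [-2.94,-3.64,-0.4],
    [-2.94,-3.64,0],
    [-2.94,-3.64,0]
  ],
  "spin": [0,0,0,0,0]
}}

```text
time: 11.5
tcp_pos: [0.4936, -0.0277, 0.1495]
tcp_rot: [180.0, 0.0, 153.6]
force: [0.9, -0.3, -0.8]
gripper_width: 0.0591
grip_force: 40.0
```

Emit:
{"api": "carry_out", "payload": {
  "fingers": [0.5,0.5,0.5,0.5,0.5],
  "xyz": [
    [-2.94,-3.64,0],
    [-2.94,-3.64,0],
    [-2.94,-3.64,0],
    [-2.94,-3.64,0],
    [0,0,0]
  ],
  "spin": [0,0,0,0,0]
}}

```text
time: 12.0
tcp_pos: [0.5337, -0.2167, 0.1493]
tcp_rot: [-179.8, 0.2, 153.0]
force: [0.6, -0.1, -1.9]
gripper_width: 0.0592
grip_force: 40.0
```

Emit:
{"api": "carry_out", "payload": {
  "fingers": [0.5,0.5,0.5,0.5,0.5],
  "xyz": [
    [0,0,0],
    [0,0,0],
    [0,0,0],
    [0,0,0],
    [0,0,0]
  ],
  "spin": [8.375,8.375,8.375,8.375,8.375]
}}

```text
time: 12.5
tcp_pos: [0.5338, -0.2079, 0.1489]
tcp_rot: [180.0, -0.0, 111.4]
force: [0.0, 0.6, -0.8]
gripper_width: 0.0593
grip_force: 40.0
```

Emit:
{"api": "carry_out", "payload": {
  "fingers": [0.5,0.5,0.5,0.5,0.5],
  "xyz": [
    [0,0,0],
    [0,0,0],
    [0,0,0],
    [0,0,0],
    [0,0,0]
  ],
  "spin": [8.375,8.375,8.375,0,0]
}}

```text
time: 13.0
tcp_pos: [0.534, -0.208, 0.1487]
tcp_rot: [-180.0, -0.0, 86.8]
force: [0.1, 0.0, -0.9]
gripper_width: 0.0596
grip_force: 40.0
```

Emit:
{"api": "carry_out", "payload": {
  "fingers": [0.5,0.5,0.5,0.5,0.5],
  "xyz": [
    [0,0,0],
    [0,0,0],
    [0,0,0],
    [0,0,0],
    [0,0,0]
  ],
  "spin": [0,0,0,0,0]
}}

```text
time: 13.5
tcp_pos: [0.5341, -0.2088, 0.1486]
tcp_rot: [180.0, -0.0, 86.6]
force: [0.6, -0.0, -0.8]
gripper_width: 0.0592
grip_force: 40.0
```

```bash
python3 - <<'E'
from ring import *
o=get_obs();print(o['tcp_pos'],o['tcp_rot'],o['joint_pos'].round(1),o['force'])
s=snapshot('wrist');W=cloud(s);np.savez('pics/w6',W=W,img=s['img']);save('w6.png',s['img']);
zt=o['tcp_pos'][2]+.0175
ring(W,s['img'],o['tcp_pos'][:2],zt)
c=(.5347,-.2074)
p=near(W,c,.058,.008,.017);print('foot',circ(p))
p=near(W,c,.045,zt-.004,zt+.004);print(circ(p))
z=near(W,c,.04,.1,.2)[:,2];print(np.histogram(z,bins=np.arange(.1,.19,.005)))
E
```

```text
[ 0.53405889 -0.20876898  0.1485883 ] [ 1.79999674e+02 -4.57002609e-03  8.65998987e+01] [ -1.4  24.9  24.8 107.5 -13.2  50.5  26.4] [ 0.56676551 -0.04130394 -0.80024761]
ring 7737 [ 0.5355 -0.1991] 42.9 0.1649655531212212 marks 344 axis mod180 51.16897096499028
foot (array([ 534.8, -207.5]), 52.0)
(array([ 535.4, -199.1]), 43.0)
(array([   0,    0,    0,    0,    0,    0,    0,    0,  110,  245,  338,
        373, 4630, 3504,  292,  324,  345]), array([0.1  , 0.105, 0.11 , 0.115, 0.12 , 0.125, 0.13 , 0.135, 0.14 ,
       0.145, 0.15 , 0.155, 0.16 , 0.165, 0.17 , 0.175, 0.18 , 0.185]))
```

View pics/w6.png

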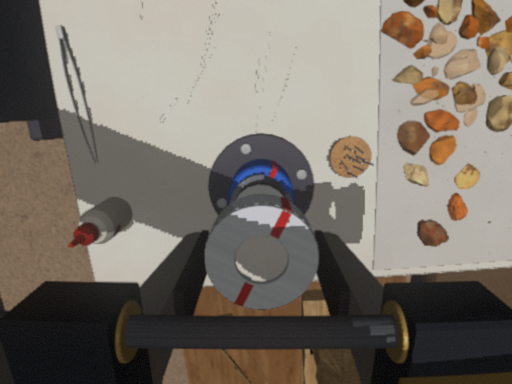

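The ring (262,255) is held level above the barrel, with its marks near the barrel mark (272,168). I separate it from the dark fingers by brightness.

```bash
cat >> ring.py <<'E'
from scipy.optimize import least_squares
def ring2(W,img,c0,zt,th=75):
    g=img.max(-1);ok=(g>th)&(abs(W[...,2]-zt)<.004)&(np.hypot(W[...,0]-c0[0],W[...,1]-c0[1])<.036)
    p=W[ok];z=np.median(p[:,2]);p=p[abs(p[:,2]-z)<.0025];c=np.array(c0,float)
    d=p[:,:2]-c;a=np.arctan2(d[:,1],d[:,0])//.1;r=np.hypot(*d.T);e=[];i=[]
    for k in np.unique(a):
        m=np.where(a==k)[0];e.append(p[m[r[m].argmax()],:2]);i.append(p[m[r[m].argmin()],:2])
    e,i=np.array(e),np.array(i)
    f=lambda q,R0:least_squares(lambda c:np.hypot(*(q-c).T)-R0,c,loss='soft_l1',f_scale=.0005).x
    co,ci=f(e,.030),f(i,.014)
    hsv=cv2.cvtColor(img,cv2.COLOR_RGB2HSV);red=((hsv[...,0]<8)|(hsv[...,0]>172))&(hsv[...,1]>110)&(hsv[...,2]>50)&ok
    w=W[red][:,:2];w=w[(np.hypot(*(w-ci).T)<.0295)]
    v=cv2.fitLine(w.astype(np.float32)*1000,cv2.DIST_HUBER,0,.01,.01).ravel()
    A=np.c_[p[:,:2]-co,np.ones(len(p))];pl=np.linalg.lstsq(A,p[:,2],rcond=None)[0]
    print('outer',co.round(4),'hole',ci.round(4),'z',z.round(4),'slope',pl[:2].round(3),'axis',np.degrees(np.arctan2(v[1],v[0]))%180,len(w))
E
python3 - <<'E'
from ring import *
d=np.load('pics/w6.npz');ring2(d['W'],d['img'],(.534,-.2085),.1655)
W,img=d['W'],d['img']
hsv=cv2.cvtColor(img,cv2.COLOR_RGB2HSV);red=((hsv[...,0]<8)|(hsv[...,0]>172))&(hsv[...,1]>110)&(hsv[...,2]>50)
c=np.array([.5347,-.2074]);w=W[red];w=w[(np.hypot(*(w[:,:2]-c).T)<.034)&(abs(w[:,2]-.05)<.004)]
a=np.degrees(np.arctan2(*(w[:,:2]-c).T[::-1]));print('barrel marks',len(w),np.median(a),w.mean(0))
E
```

```text
outer [ 0.5351 -0.2083] hole [ 0.5351 -0.2082] z 0.1649 slope [-0.001  0.001] axis 61.23312 422
barrel marks 50 62.23348633743914 [ 0.5464215  -0.18505799  0.05006891]
```

Emit:
{"api": "carry_out", "payload": {
  "fingers": [0.5,0.5,0.5,0.5,0.5],
  "xyz": [
    [0.09,-0.05,1.5],
    [0,0,2],
    [0,0,1.5],
    [0,0,0.7],
    [0,0,0]
  ],
  "spin": [0,0,0,0,0]
}}

```text
time: 14.05
tcp_pos: [0.5328, -0.2075, 0.0901]
tcp_rot: [-179.8, -0.0, 86.6]
force: [-0.5, 0.6, -0.2]
gripper_width: 0.0595
grip_force: 40.0
```

Emit:
{"api": "carry_out", "payload": {
  "fingers": [0.5,0.5,0.5,0.5,0.5],
  "xyz": [
    [0,0,0.2],
    [0,0,0.2],
    [0,0,0.1],
    [0,0,0],
    [0,0,0]
  ],
  "spin": [0,0,0,0,0]
}}

```text
time: 14.55
tcp_pos: [0.5339, -0.2078, 0.0869]
tcp_rot: [180.0, 0.0, 86.6]
force: [0.4, 0.1, -0.3]
gripper_width: 0.0591
grip_force: 40.0
```

Emit:
{"api": "carry_out", "payload": {
  "fingers": [0.5,0.5,0.5,0.5,0.5],
  "xyz": [
    [0,0,0.1],
    [0,0,0.1],
    [0,0,0],
    [0,0,0],
    [0,0,0]
  ],
  "spin": [0,0,0,0,0]
}}

```text
time: 15.05
tcp_pos: [0.5337, -0.2078, 0.0846]
tcp_rot: [180.0, -0.0, 86.6]
force: [1.0, -0.4, -0.7]
gripper_width: 0.0595
grip_force: 40.0
```

Emit:
{"api": "carry_out", "payload": {
  "fingers": [0.5,0.5,0.5,0.5,0.5],
  "xyz": [
    [0,0,0.1],
    [0,0,0.1],
    [0,0,0],
    [0,0,0],
    [0,0,0]
  ],
  "spin": [0,0,0,0,0]
}}

```text
time: 15.55
tcp_pos: [0.5337, -0.2078, 0.0826]
tcp_rot: [180.0, -0.0, 86.6]
force: [0.6, 0.1, -1.0]
gripper_width: 0.0591
grip_force: 40.0
```

Emit:
{"api": "carry_out", "payload": {
  "fingers": [0.5,0.5,0.5,0.5,0.5],
  "xyz": [
    [0,0,0.1],
    [0,0,0.1],
    [0,0,0],
    [0,0,0],
    [0,0,0]
  ],
  "spin": [0,0,0,0,0]
}}

```text
time: 16.05
tcp_pos: [0.5337, -0.2078, 0.0806]
tcp_rot: [180.0, -0.0, 86.6]
force: [0.2, -0.3, -0.9]
gripper_width: 0.0588
grip_force: 40.0
```

Emit:
{"api": "carry_out", "payload": {
  "fingers": [0.5,0.5,0.5,0.5,0.5],
  "xyz": [
    [0,0,0.1],
    [0,0,0.1],
    [0,0,0.1],
    [0,0,0],
    [0,0,0]
  ],
  "spin": [0,0,0,0,0]
}}

```text
time: 16.55
tcp_pos: [0.5336, -0.2078, 0.0775]
tcp_rot: [-180.0, -0.0, 86.6]
force: [-0.2, -0.9, -1.6]
gripper_width: 0.0593
grip_force: 40.0
```

Emit:
{"api": "carry_out", "payload": {
  "fingers": [0.5,0.5,0.5,0.5,0.5],
  "xyz": [
    [0,0,0.1],
    [0,0,0.1],
    [0,0,0],
    [0,0,0],
    [0,0,0]
  ],
  "spin": [0,0,0,0,0]
}}

```text
time: 17.05
tcp_pos: [0.5337, -0.2078, 0.0756]
tcp_rot: [180.0, 0.0, 86.6]
force: [0.4, 0.4, -0.7]
gripper_width: 0.0591
grip_force: 40.0
```

It dropped without meeting a ridge. I turn clockwise, watching force.

Emit:
{"api": "carry_out", "payload": {
  "fingers": [0.5,0.5,0.5,0.5,0.5],
  "xyz": [
    [0,0,0.05],
    [0,0,0],
    [0,0,0],
    [0,0,0],
    [0,0,0]
  ],
  "spin": [5,5,5,0,0]
}}

```text
time: 17.55
tcp_pos: [0.5337, -0.2077, 0.0751]
tcp_rot: [180.0, 0.0, 71.7]
force: [0.7, -0.0, -1.4]
gripper_width: 0.0592
grip_force: 40.0
```

```bash
cat > st.py <<'E'
from h import *
o=get_obs();print(o['time'],o['tcp_pos'].round(4),o['tcp_rot'].round(2),'F',o['force'].round(1),'M',o['torque'].round(2),'g',o['gripper_width'].round(4),o['joint_pos'].round(0))
E
python3 st.py
```

```text
Traceback (most recent call last):
  File "st.py", line 2, in <module>
    o=get_obs();print(o['time'],o['tcp_pos'].round(4),o['tcp_rot'].round(2),'F',o['force'].round(1),'M',o['torque'].round(2),'g',o['gripper_width'].round(4),o['joint_pos'].round(0))
                                                                                                                                 ^^^^^^^^^^^^^^^^^^^^^^^^
AttributeError: 'float' object has no attribute 'round'
```

Emit:
{"api": "carry_out", "payload": {
  "fingers": [0.5,0.5,0.5,0.5,0.5],
  "xyz": [
    [0,0,0],
    [0,0,0],
    [0,0,0],
    [0,0,0],
    [0,0,0]
  ],
  "spin": [5,5,5,0,0]
}}

```text
time: 18.05
tcp_pos: [0.5337, -0.2077, 0.0751]
tcp_rot: [-180.0, -0.0, 56.8]
force: [-0.1, -0.0, -0.6]
gripper_width: 0.0593
grip_force: 40.0
```

```bash
sed -i "s/o\['gripper_width'\].round(4)/o['gripper_width']/" st.py; python3 st.py
```

```text
18.05 [ 0.5337 -0.2077  0.0751] [-180.     -0.     56.78] F [-0.1 -0.  -0.6] M [-0.03  0.07 -0.  ] g 0.05927593930314973 [ -5.  32.  30. 110. -23.  43.   5.]
```

Emit:
{"api": "carry_out", "payload": {
  "fingers": [0.5,0.5,0.5,0.5,0.5],
  "xyz": [
    [0,0,0.03],
    [0,0,0],
    [0,0,0],
    [0,0,0],
    [0,0,0]
  ],
  "spin": [4,4,2,0,0]
}}

```text
time: 18.55
tcp_pos: [0.5334, -0.2077, 0.0745]
tcp_rot: [-180.0, 0.0, 46.7]
force: [0.5, -0.7, -5.1]
gripper_width: 0.0595
grip_force: 40.0
```

```bash
python3 st.py
```

```text
18.55 [ 0.5334 -0.2077  0.0745] [-1.7998e+02  2.0000e-02  4.6690e+01] F [ 0.5 -0.7 -5.1] M [-0.19  0.03  0.01] g 0.05946417556861271 [ -7.  33.  32. 110. -25.  44.  -4.]
```

Engaged: it is pulling down. I follow the thread at about 0.8 mm per 10°.

Emit:
{"api": "carry_out", "payload": {
  "fingers": [0.5,0.5,0.5,0.5,0.5],
  "xyz": [
    [0,0,0.05],
    [0,0,0.04],
    [0,0,0.03],
    [0,0,0],
    [0,0,0]
  ],
  "spin": [4,4,2,0,0]
}}

```text
time: 19.05
tcp_pos: [0.5336, -0.2079, 0.0737]
tcp_rot: [180.0, -0.0, 36.7]
force: [-0.5, -0.5, -0.8]
gripper_width: 0.0593
grip_force: 40.0
```

```bash
python3 st.py
```

```text
19.05 [ 0.5336 -0.2079  0.0737] [ 1.800e+02 -1.000e-02  3.666e+01] F [-0.5 -0.5 -0.8] M [-0.11  0.23  0.02] g 0.05929117164914778 [ -9.  33.  35. 111. -27.  44. -12.]
```

Emit:
{"api": "carry_out", "payload": {
  "fingers": [0.5,0.5,0.5,0.5,0.5],
  "xyz": [
    [0,0,0.03],
    [0,0,0.03],
    [0,0,0.02],
    [0,0,0],
    [0,0,0]
  ],
  "spin": [4,4,2,0,0]
}}

```text
time: 19.55
tcp_pos: [0.5338, -0.2078, 0.073]
tcp_rot: [180.0, -0.0, 26.7]
force: [-0.5, 0.7, 1.1]
gripper_width: 0.0593
grip_force: 40.0
```

```bash
python3 st.py
```

```text
19.55 [ 0.5338 -0.2078  0.073 ] [ 1.7999e+02 -2.0000e-02  2.6660e+01] F [-0.5  0.7  1.1] M [-0.13  0.29  0.06] g 0.05929135119402902 [-10.  34.  37. 111. -29.  45. -20.]
```

Emit:
{"api": "carry_out", "payload": {
  "fingers": [0.5,0.5,0.5,0.5,0.5],
  "xyz": [
    [0,0,0.03],
    [0,0,0.03],
    [0,0,0.02],
    [0,0,0],
    [0,0,0]
  ],
  "spin": [4,4,2,0,0]
}}

```text
time: 20.05
tcp_pos: [0.5339, -0.208, 0.0723]
tcp_rot: [180.0, -0.0, 16.7]
force: [-1.2, -0.7, 1.6]
gripper_width: 0.0592
grip_force: 40.0
```

```bash
python3 st.py
```

```text
20.05 [ 0.5339 -0.208   0.0723] [ 1.7998e+02 -4.0000e-02  1.6660e+01] F [-1.2 -0.7  1.6] M [-0.19  0.3   0.17] g 0.05915280017019709 [-12.  35.  40. 111. -31.  45. -28.]
```

Emit:
{"api": "carry_out", "payload": {
  "fingers": [0.5,0.5,0.5,0.5,0.5],
  "xyz": [
    [0,0,0.02],
    [0,0,0.02],
    [0,0,0],
    [0,0,0],
    [0,0,0]
  ],
  "spin": [3,3,0,0,0]
}}

```text
time: 20.55
tcp_pos: [0.534, -0.2079, 0.0719]
tcp_rot: [180.0, -0.0, 10.7]
force: [-0.7, -0.8, 5.3]
gripper_width: 0.0589
grip_force: 40.0
```

```bash
python3 st.py
```

```text
20.55 [ 0.534  -0.2079  0.0719] [ 1.7999e+02 -5.0000e-02  1.0660e+01] F [-0.7 -0.8  5.3] M [-0.1   0.37  0.19] g 0.058890882164699995 [-13.  36.  41. 111. -32.  46. -33.]
```

Emit:
{"api": "carry_out", "payload": {
  "fingers": [0.5,0.5,0.5,0.5,0.5],
  "xyz": [
    [0,0,0.02],
    [0,0,0.01],
    [0,0,0],
    [0,0,0],
    [0,0,0]
  ],
  "spin": [2,2,0,0,0]
}}

```text
time: 21.05
tcp_pos: [0.534, -0.208, 0.0717]
tcp_rot: [180.0, -0.0, 6.7]
force: [-1.2, -0.6, 6.5]
gripper_width: 0.059
grip_force: 40.0
```

```bash
python3 st.py
```

```text
21.05 [ 0.534  -0.208   0.0717] [ 1.7998e+02 -4.0000e-02  6.7000e+00] F [-1.2 -0.6  6.5] M [-0.11  0.41  0.55] g 0.05898948599221617 [-14.  36.  42. 111. -33.  46. -36.]
```

Torque is 0.55 N m and the underside is about 64 mm: home. I release, raise and check.

Emit:
{"api": "carry_out", "payload": {
  "fingers": [0.7,0.75,0.85,1,1],
  "xyz": [
    [0,0,-0.03],
    [0,0,0],
    [0,0,0],
    [0,0,0],
    [0,0,0]
  ],
  "spin": [0,0,0,0,0]
}}

```text
time: 21.55
tcp_pos: [0.5336, -0.2077, 0.0714]
tcp_rot: [-180.0, 0.0, 6.6]
force: [-0.0, -0.3, -0.7]
gripper_width: 0.0912
grip_force: 0.0
```

Emit:
{"api": "carry_out", "payload": {
  "fingers": [1,1,1,1,1],
  "xyz": [
    [0,0,-1],
    [0,0,-3],
    [0,0,-3],
    [0,0,-2],
    [0,0,0]
  ],
  "spin": [0,0,0,0,0]
}}

```text
time: 22.05
tcp_pos: [0.5355, -0.2087, 0.1649]
tcp_rot: [179.9, -0.3, 6.6]
force: [0.0, -0.1, 0.2]
gripper_width: 0.0919
grip_force: 0.0
```

Emit:
{"api": "carry_out", "payload": {
  "fingers": [1,1,1,1,1],
  "xyz": [
    [0,0,0],
    [0,0,0],
    [0,0,0],
    [0,0,0],
    [0,0,0]
  ],
  "spin": [0,0,0,0,0]
}}

```text
time: 22.55
tcp_pos: [0.5334, -0.2078, 0.1611]
tcp_rot: [-180.0, 0.1, 6.6]
force: [-0.5, -0.3, -0.3]
gripper_width: 0.0914
grip_force: 0.0
```

```bash
python3 st.py; python3 - <<'E'
from ring import *
s=snapshot('wrist');W=cloud(s);img=s['img'];save('w7.png',img)
ring2(W,img,(.5347,-.2074),.088)
c=np.array((.5347,-.2074))
p=near(W,c,.058,.006,.018);print('foot',circ(p),np.median(p[:,2]))
k=near(W,c,.012,.098,.112);print('knob',len(k),circ(k),np.median(k[:,2]))
p=near(W,c,.12,-.01,.005);print('table',np.median(p[:,2]))
E
```

```text
22.55 [ 0.5334 -0.2078  0.1611] [-1.7999e+02  5.0000e-02  6.5800e+00] F [-0.5 -0.3 -0.3] M [-0.06  0.17 -0.03] g 0.09144606811110054 [-19.  29.  48. 108. -26.  55. -42.]
outer [ 0.5346 -0.2076] hole [ 0.5346 -0.2077] z 0.0882 slope [-0.002  0.   ] axis 161.90965 169
foot (array([ 534.5, -207.8]), 52.1) 0.011741521973253677
knob 365 (array([ 534.4, -207.7]), 7.8) 0.10401645587161004
table -0.000382531740734271
```

View pics/w7.png

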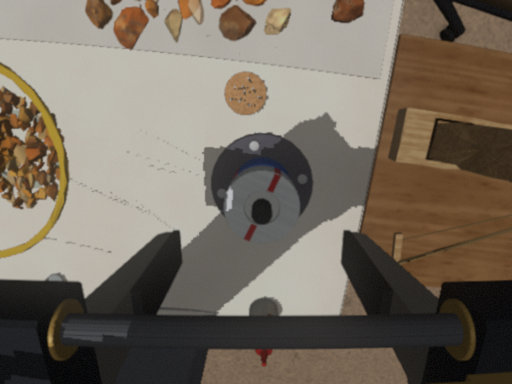

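The ring is level and centred within 0.5 mm, with its top at 88.2 mm (underside about 15.8 mm below the rim), and the fingers are clear. Handing in.

```bash
python3 -c "
from h import *
print(close_job())"
```

```text
the job is handed in; nothing more can be done
None
```

The job is handed in, but no verdict came back: the lid is seated and the ring screwed home (0.55 N m, underside about 15.8 mm below the rim), and nothing else was touched; lid depth is the tightest margin, about 7.2 to 7.8 mm measured against the required 7.

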